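# Press the slide carrier into the slide warmer and close its cover

### The job

Lay the empty blue slide carrier in the open seat of the slide warmer and press it down past the spring rollers until it sits level and fully down on the heating platform. Then slide the clear cover fully shut over it, and leave the loose timer, pot, bottle and petri dish around the work where they are.

Things in the scene. Friction and masses are not known exactly. Their poses are not given: they have to be found in the camera images.
- carrier: Empty slide carrier: flat blue plate with two dark shallow bays, 64 (x) x 110 (y) x 10 mm (z), about 0.12 kg, loose on the worktop right of the warmer, right way up. Origin at the centre of its underside; y along its length, z up. Pick it across its 64 mm width at mid length. Its end lands (last 15 mm of each end, 10 mm high) are good places to press. Either way round fits.
- seat (a point): Centre of the warmer's seat, on the platform top, 45 mm above the worktop; y along the warmer, z up. The seated carrier's underside centre lies here, its length along y. Four black corner guides, 29 mm high, flared at the top, stand beside its long sides (x +-35 mm, y +-35 to 53 mm, 3 mm play all round; the middle is free for fingers). Cover rails at x +-74 to 92 mm rise 39 mm above the platform.
- warmer: Slide warmer, fixed: white box 190 (x) x 330 (y) x 40 mm with two aluminium side rails up to 84 mm above the worktop; origin at the centre of its underside, y along the cover's track, z up, display on its -x face. The seat is in its -y half (centre at y -80 mm), the cover parks over its +y half.
- cover (a joint): Clear sliding cover, 146 x 160 x 4 mm, its underside 31 mm above the platform: 0 m = fully shut over the seat, grows as it slides along the warmer's +y, 0.155 m = fully open. It needs about 2 N. A carrier left proud on the rollers blocks it.
- cover_grip (a point): Top centre of the blue bar handle on the cover, about 103 mm above the worktop; axes as the warmer's. The bar is 60 mm along x, 16 mm along y (the sliding direction) and stands 22 mm proud of a 6 to 7 mm thick cover.
- timer: White lab timer with three keys, 62 x 68 x 18 mm, loose bystander behind the carrier; origin at the centre of its underside.
- yellow_pot: Sample pot with yellow lid, 48 mm across, 56 mm high, loose bystander; origin at the centre of its underside.
- purple_bottle: Dark purple dropper bottle, 33 mm across, 88 mm high, loose bystander; origin at the centre of its underside.
- petri: Covered clear petri dish, 60 mm across, 14 mm high, loose bystander left of the warmer; origin at the centre of its underside.
- catch_a (a point): Axis of the steel spring roller at the seat's +y end (radius 10 mm, along x), 16.5 mm above the platform, 62 mm from the seat centre. Each roller sticks 3 mm into the carrier's outline: a carrier merely laid in rests on both, its underside about 24 mm above the platform. About 4 N on each end, or 8 N in the middle, pushes it past them; they then hold it down.
- catch_b (a point): The same for the like roller at the seat's -y end.
There are look-alikes about, which are no part of the job. Of the things shaped like the carrier, the blue one is meant.

How it is judged:
By the outcome, as a careful person would: the job done as asked, in the order asked, and still so for the second after the job is handed in, with the robot touching nothing.
It also fails if it takes over 72 s, if anything falls off the work surface, if the arm or the gripper's body presses on something with over 40 N, if the wrist force passes 120 N, or if a joint passes its speed limit or range.

### The arm

A 7-joint arm with a two-finger parallel gripper is mounted at the origin on a cart in front of the work surface, level with it; the furniture and walls round the work are solid. World frame = base frame: x ahead of the robot, y to its left, z up, the work surface at z = 0. Lengths are in m, angles in rad, forces in N, time in s.
With the tool pointing down it reaches from about 0.425 to 0.95 m from the base axis. Payload 4.7 kg.
Tool frame: the origin (TCP) lies at the very end of the fingers, on their centre line; the grasp point (between the pads) lies 19 mm behind it; z points along the fingers, y is the line along which they close (so a half turn about z gives the same grasp; the last joint's range is limited). The gripper opens to 87 mm and grips with 3 to 60 N. Pads are 19 mm wide; open, the fingers measure 117 mm over their backs; the gripper's body (75 mm by 190 mm) begins 51 mm behind the grasp point.
Start: joints at [-1.134, 0.469, -0.049, 1.532, 0.024, 1.141, -0.082], TCP at [0.303, 0.603, 0.223] pointing down, gripper open.
Joint ranges: [-2.59, 2.59], [-0.33, 1.99], [-1.39, 1.29], [0.1, 2.45], [-1.04, 4.18], [0.21, 1.99], [-2.66, 2.66]. Speed limits (rad/s): [2.57, 2.57, 3.14, 3.14, 3.14, 3.14, 3.14].

### API

Orientations are given as a 3x3 rotation matrix whose columns are the frame's x, y, z axes.
In Python, from cell import arm gives the robot as it stands.
- The arm moves only by the tool jog_arm, never from a script. Its argument "targets" is a list of rows, each an object with "slide": the shift along the tool's x, y, z in mm, a list of three; "dr": the turn, a rotation vector about the tool's x, y, z in degrees, a list of three; "claw": the finger opening in mm, from 0 to 87. In form: [{"slide": [x, y, z], "dr": [rx, ry, rz], "claw": claw}, ...]. A call has 1 to 20 rows; each row is the pose to reach, as a shift and turn from the pose commanded when the call began, along the tool's axes at that moment; what a row does not reach only later rows make up. A row lasts 1/12 s, in which the tool goes at most 41.7 mm and 7.16 degrees, less where a joint would pass 70% of its speed; a pose out of reach is approached as far as the arm can. A call with a gripper value outside its range is refused whole. The fingers move at their own pace and stop on an object; "squeeze" is the grip in N (left out, the last holds). Time passes only in rows, so rows that repeat a pose let the fingers close. It gives the time, the measured TCP pose, the force, the opening and the grip force at its end, in the units of the state.
- arm.get_obs(): the state, without advancing time (a new reading comes with each control period).
- arm.camera(name): name is "scene" or "top" or "wrist"; returns a dict with "img" (400x640x3 uint8, red, green, blue), "intrinsics" (3x3 intrinsics, pixels), "world_from_camera" (4x4, takes a point from camera to world coordinates); the wrist camera has in their place "mount" (4x4, takes a point from camera to tool coordinates, whose origin is the TCP and whose axes are the flange's). Camera axes: x right, y down, z forward; pixel columns grow to the right and rows downward; lengths in m; the calibration is good to about 2 mm. A picture is of the moment at which its call begins: read the wrist's pose just before it. There is no depth.
- arm.finish_job(): hands the job in; it is judged then, once.
Trained networks look in the newest picture that a camera, given by its name, has taken for a name from the list of things; names that differ only in an ending like _2 or _b are one class to them, and where a whole thing is asked for, a point or a joint stands for the part that bears it (a point fixed in the world has none). Each returns a list of dicts, best first, with "confidence" (0 to 1); they miss things now and then, are a little off and sometimes report something else, mostly with a low value. They report only what shows in the picture. A call takes as long as a camera call. They do not tell look-alikes from the thing itself.
- arm.look_for(camera, label): "centre" ([column, row] in pixels, amid what is visible of it).
- arm.spot_point(camera, label): "centre" ([column, row] in pixels: a listed point, or the origin of a listed thing).
The state is a dict: "time_s": time; "qpos": joint angles; "qvel": joint speeds; "joint_torque": joint torques, N m; "eef_pos": TCP position; "orientation": TCP orientation; "contact_force": force on the tool from outside, world axes, zero at the start; "wrist_torque": the same for the moment, N m; "finger_gap": opening from 0.0 (shut) to 1.0 (fully open); "grip_force": force on a finger pad.
Only numpy, scipy, OpenCV 4.12 (cv2) and the standard library are available. Lean on these libraries where they do the work, as an engineer would, in place of code of your own. Each camera call takes 0.05 s, during which the arm holds its last target. There are 200 camera calls.

## Working session

There is one attempt and no reset: what is moved stays moved. The work goes in short steps, Python scripts to look and compute and a tool call to move; the robot and the scene stay as the last step left them, time stands still between calls to the robot, and variables do not carry over. Pictures are saved under pics/ and viewed, at most 10 in all, crops included, and the job is handed in when it is done.

Besides the shell and the picture viewer there is one more tool, called after "Emit:" as name(argument=value, ...), one argument or row to a line, values as JSON. jog_arm: Moves the arm, as the interface text tells. Its arguments: {"type":"object","properties":{"targets":{"type":"array","items":{"type":"object","properties":{"slide":{"type":"array","items":{"type":"number"}},"dr":{"type":"array","items":{"type":"number"}},"claw":{"type":"number"}}}},"squeeze":{"type":"number"}},"required":["targets"]}

```bash
mkdir -p pics
cat > h.py <<'E'
import numpy as np, cv2
from cell import arm
def cam(n):
    o=arm.get_obs(); c=arm.camera(n); K=np.array(c["intrinsics"])
    if n=="wrist":
        T=np.eye(4);T[:3,:3]=np.array(o["orientation"]);T[:3,3]=o["eef_pos"];W=T@np.array(c["mount"])
    else: W=np.array(c["world_from_camera"])
    return c["img"],K,W
def ray(px,K,W,z):
    d=W[:3,:3]@np.linalg.solve(K,[px[0],px[1],1.]);o=W[:3,3];return o+d*(z-o[2])/d[2]
def proj(p,K,W):
    q=np.linalg.inv(W)@np.append(p,1);u=K@q[:3];return u[:2]/u[2]
def save(n,img): cv2.imwrite("pics/"+n+".png",img[:,:,::-1])
E
python3 - <<'E'
from h import *
Z=dict(carrier=0,seat=.045,warmer=0,cover_grip=.103,timer=0,yellow_pot=0,purple_bottle=0,petri=0,catch_a=.0615,catch_b=.0615)
ims=[]
for n in("top","scene"):
    img,K,W=cam(n);save(n,img);print(n,W[:3,3].round(3))
    for l,z in Z.items():
        for d in arm.spot_point(n,l)[:4]:
            if d["confidence"]>.2: print(l,np.round(d["centre"]),round(d["confidence"],2),ray(d["centre"],K,W,z).round(4))
o=arm.get_obs();print(o["orientation"],o["eef_pos"],o["time_s"],o["finger_gap"])
E
```

```text
top [ 0.361 -0.012  1.763]
carrier [394. 226.] 0.84 [ 0.5344 -0.2967  0.    ]
carrier [445. 232.] 0.72 [ 0.5164 -0.4877  0.    ]
seat [324. 228.] 0.9 [ 0.519  -0.0283  0.045 ]
warmer [298. 224.] 0.75 [0.5375 0.0686 0.    ]
cover_grip [285. 222.] 0.91 [0.5337 0.1083 0.103 ]
cover_grip [369. 168.] 0.67 [ 0.7328 -0.1883  0.103 ]
timer [411. 182.] 0.75 [ 0.704  -0.3614  0.    ]
yellow_pot [370. 170.] 0.59 [ 0.7512 -0.2019  0.    ]
purple_bottle [344. 166.] 0.61 [ 0.7613 -0.1032  0.    ]
petri [211. 259.] 0.5 [0.4024 0.3869 0.    ]
catch_a [338. 229.] 0.69 [ 0.5143 -0.0824  0.0615]
catch_a [305. 224.] 0.66 [0.5296 0.0389 0.0615]
catch_b [338. 229.] 0.69 [ 0.5143 -0.0824  0.0615]
catch_b [305. 224.] 0.66 [0.5296 0.0389 0.0615]
scene [-0.166 -0.903  0.841]
carrier [401. 302.] 0.97 [ 0.5011 -0.4801  0.    ]
carrier [359. 260.] 0.65 [ 0.546 -0.283  0.   ]
carrier [301. 216.] 0.42 [0.5683 0.0192 0.    ]
seat [299. 217.] 0.59 [ 0.5221 -0.0266  0.045 ]
warmer [288. 219.] 0.9 [0.525  0.0423 0.    ]
cover_grip [276. 184.] 0.6 [0.5433 0.1239 0.103 ]
timer [359. 262.] 0.67 [ 0.5366 -0.2924  0.    ]
yellow_pot [383. 221.] 0.68 [ 0.7552 -0.2065 -0.    ]
purple_bottle [360. 210.] 0.73 [ 0.7473 -0.1051  0.    ]
petri [210. 197.] 0.63 [0.4    0.3732 0.    ]
catch_a [287. 203.] 0.75 [0.5327 0.052  0.0615]
catch_a [311. 221.] 0.63 [ 0.5227 -0.0906  0.0615]
catch_b [287. 203.] 0.75 [0.5327 0.052  0.0615]
catch_b [311. 221.] 0.63 [ 0.5227 -0.0906  0.0615]
[[-8.93451049e-01  4.49160575e-01  9.53092610e-06]
 [ 4.49160574e-01  8.93451045e-01  9.58003919e-05]
 [ 3.45143433e-05  8.98738769e-05 -9.99999995e-01]] [0.30315946 0.60312191 0.22256151] 1.1 0.9972943514319238
```

View pics/top.png

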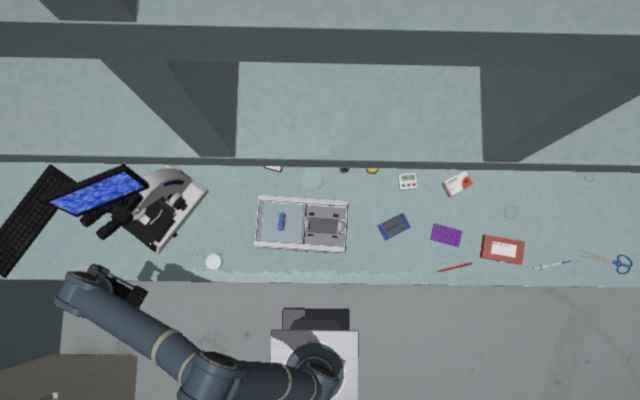

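View pics/scene.png

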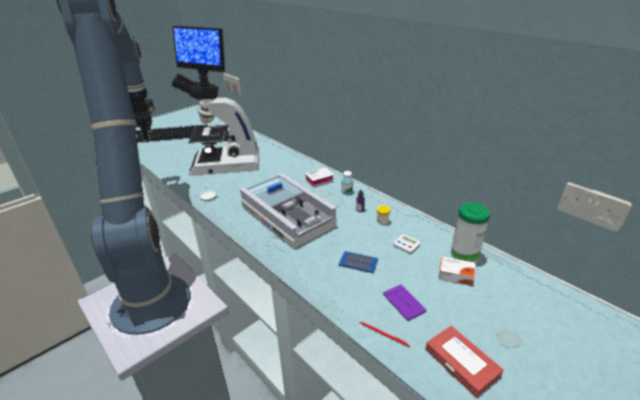

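The top view shows the warmer at about (301,224), with the seat at (324,228) and the cover handle at (283,222). There are two carrier-shaped things: one blue at (394,226), one purple at (445,232). The blue one fits the description. I'll confirm it in an enlarged crop and measure its yaw.

Run:
```python
from h import *
img,K,W=cam("top")
save("crop",cv2.resize(img[190:265,245:475],None,fx=3.4,fy=3.4,interpolation=cv2.INTER_CUBIC))
hsv=cv2.cvtColor(img,cv2.COLOR_RGB2HSV)
m=cv2.inRange(hsv,(98,90,30),(122,255,255));m[:,:365]=0;m[:,425:]=0;m[:205]=0;m[250:]=0
m=cv2.morphologyEx(m,cv2.MORPH_CLOSE,np.ones((5,5)))
c=max(cv2.findContours(m,0,2)[0],key=cv2.contourArea)
b=cv2.boxPoints(cv2.minAreaRect(c));P=np.array([ray(p,K,W,.008) for p in b])
print(P.round(4),P.mean(0));print([np.linalg.norm(P[i]-P[i-1]).round(4) for i in range(4)])
for i in (0,1): d=P[i]-P[i-1];print(np.degrees(np.arctan2(d[1],d[0])))
```

```text
[[ 0.5356 -0.2303  0.008 ]
 [ 0.5856 -0.3271  0.008 ]
 [ 0.5315 -0.3538  0.008 ]
 [ 0.4819 -0.2572  0.008 ]] [ 0.53365123 -0.29208091  0.008     ]
[np.float64(0.0601), np.float64(0.109), np.float64(0.0604), np.float64(0.1086)]
26.63650876223984
-62.70190245295775
```

View pics/crop.png

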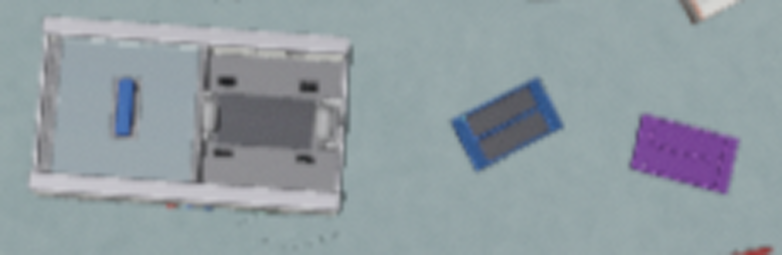

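The crop confirms it: the blue plate with two dark bays is the carrier, and the purple item is a dimpled rack without bays. I'll move over the warmer for a closer look.

Emit:
jog_arm(
  targets=[
    {"slide": [-81, -161, -90], "dr": [0, 0, 0], "claw": 87},
    {"slide": [-81, -161, -90], "dr": [0, 0, 0], "claw": 87},
    {"slide": [-81, -161, -90], "dr": [0, 0, 0], "claw": 87},
    {"slide": [-81, -161, -90], "dr": [0, 0, 0], "claw": 87},
    {"slide": [-81, -161, -90], "dr": [0, 0, 20], "claw": 87},
    {"slide": [-451, -481, -97], "dr": [0, 0, 70], "claw": 87},
    {"slide": [-451, -481, -97], "dr": [0, 0, 70], "claw": 87},
    {"slide": [-451, -481, -97], "dr": [0, 0, 70], "claw": 87},
    {"slide": [-451, -481, -97], "dr": [0, 0, 70], "claw": 87},
    {"slide": [-451, -481, -97], "dr": [0, 0, 70], "claw": 87},
    {"slide": [-451, -481, -97], "dr": [0, 0, 70], "claw": 87},
    {"slide": [-451, -481, -97], "dr": [0, 0, 70], "claw": 87},
    {"slide": [-451, -481, -97], "dr": [0, 0, 70], "claw": 87},
    {"slide": [-451, -481, -97], "dr": [0, 0, 70], "claw": 87},
    {"slide": [-451, -481, -97], "dr": [0, 0, 70], "claw": 87},
    {"slide": [-451, -481, -97], "dr": [0, 0, 70], "claw": 87},
    {"slide": [-451, -481, -97], "dr": [0, 0, 70], "claw": 87},
    {"slide": [-451, -481, -97], "dr": [0, 0, 70], "claw": 87},
    {"slide": [-451, -481, -97], "dr": [0, 0, 70], "claw": 87},
    {"slide": [-451, -481, -97], "dr": [0, 0, 70], "claw": 87},
  ],
)

```text
time_s: 2.82
eef_pos: [0.4898, -0.0283, 0.3194]
orientation: [[0.116, 0.993, -0.0], [0.993, -0.116, 0.001], [0.001, -0.001, -1.0]]
contact_force: [0.6, 0.7, -0.2]
finger_gap: 0.998
grip_force: 0.0
```

```bash
cat > look.py <<'E'
from h import *
import sys
Z=dict(carrier=0,seat=.045,cover_grip=.103,catch_a=.0615,warmer=0)
o=arm.get_obs();print(o["time_s"],np.round(o["eef_pos"],4),np.round(o["orientation"],4).tolist(),np.round(o["qpos"],2))
img,K,W=cam("wrist");save(sys.argv[1],img);print(W.round(3).tolist())
for l,z in Z.items():
    for d in arm.spot_point("wrist",l)[:3]:
        if d["confidence"]>.2: print(l,np.round(d["centre"],1),round(d["confidence"],2),ray(d["centre"],K,W,z).round(4))
np.savez("pics/"+sys.argv[1],img=img,K=K,W=W)
E
python3 look.py w1
```

```text
2.8167 [ 0.4898 -0.0283  0.3194] [[0.1156, 0.9933, -0.0004], [0.9933, -0.1156, 0.0007], [0.0007, -0.0005, -1.0]] [-0.49  0.08  0.5   1.84 -0.04  1.23 -0.09]
[[0.993, -0.112, -0.028, 0.496], [-0.115, -0.964, -0.241, 0.037], [-0.001, 0.242, -0.97, 0.482], [0.0, 0.0, 0.0, 1.0]]
carrier [360.2 324.8] 0.94 [ 0.5325 -0.2947  0.    ]
seat [346.5 164.4] 0.91 [ 0.5309 -0.0229  0.045 ]
seat [345.2  31.3] 0.4 [0.5441 0.1365 0.045 ]
cover_grip [341.2  33.9] 0.69 [0.5333 0.1213 0.103 ]
catch_a [346.2 117.9] 0.84 [0.5345 0.0362 0.0615]
catch_a [344.8 217.1] 0.78 [ 0.5209 -0.0896  0.0615]
catch_a [339.5 101.5] 0.67 [0.5282 0.0563 0.0615]
warmer [340.8 102.7] 0.87 [0.5346 0.0573 0.    ]
warmer [364.1 323.1] 0.58 [ 0.5392 -0.2922  0.    ]
```

View pics/w1.png

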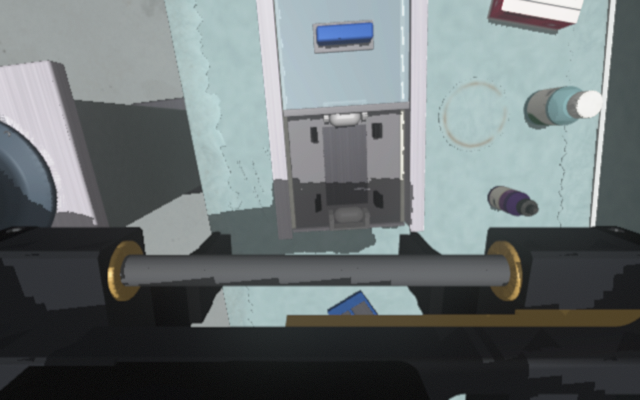

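The wrist view shows the empty seat with its rollers at (345,118) and (349,216), the four black guides and the blue handle at (343,34). The carrier is partly hidden at (355,303). Next I'll get a clear view of the carrier, and meanwhile fit the warmer pose from its rail edges.

Emit:
jog_arm(
  targets=[
    {"slide": [-324, 116, 0], "dr": [0, 0, -33.5], "claw": 87},
    {"slide": [-324, 116, 0], "dr": [0, 0, -33.5], "claw": 87},
    {"slide": [-324, 116, 0], "dr": [0, 0, -33.5], "claw": 87},
    {"slide": [-324, 116, 0], "dr": [0, 0, -33.5], "claw": 87},
    {"slide": [-324, 116, 0], "dr": [0, 0, -33.5], "claw": 87},
    {"slide": [-324, 116, 0], "dr": [0, 0, -33.5], "claw": 87},
    {"slide": [-324, 116, 0], "dr": [0, 0, -33.5], "claw": 87},
    {"slide": [-324, 116, 0], "dr": [0, 0, -33.5], "claw": 87},
    {"slide": [-324, 116, 0], "dr": [0, 0, -33.5], "claw": 87},
    {"slide": [-324, 116, 0], "dr": [0, 0, -33.5], "claw": 87},
    {"slide": [-324, 116, 0], "dr": [0, 0, -33.5], "claw": 87},
    {"slide": [-324, 116, 0], "dr": [0, 0, -33.5], "claw": 87},
  ],
)

```text
time_s: 4.12
eef_pos: [0.5677, -0.3637, 0.3189]
orientation: [[-0.451, 0.892, -0.001], [0.892, 0.451, 0.001], [0.001, -0.0, -1.0]]
contact_force: [0.4, 0.7, 0.5]
finger_gap: 0.998
grip_force: 0.0
```

```bash
python3 look.py w2
cat > fit.py <<'E'
from h import *
from scipy.optimize import minimize
D=np.load("pics/w1.npz");img,K,W=D["img"],D["K"],D["W"]
g=cv2.GaussianBlur(cv2.cvtColor(img,cv2.COLOR_RGB2GRAY).astype(np.float32),(0,0),1.2)
G=np.hypot(cv2.Sobel(g,5,1,0),cv2.Sobel(g,5,0,1))
S=[]   # warmer-frame segments about the seat: rails and front end edges
for x in(-.092,-.074,.074,.092): S+=[((x,y,.084)) for y in np.linspace(-.08,.2,80)]
for s in(-1,1): S+=[((s*x,-.085,.084)) for x in np.linspace(.075,.091,15)]
S=np.array(S)
def pts(p,S):
    c,s=np.cos(p[2]),np.sin(p[2]);X=S@np.array([[c,s,0],[-s,c,0],[0,0,1]])+[p[0],p[1],0]
    q=(X-W[:3,3])@W[:3,:3]@K.T;return q[:,:2]/q[:,2:]
def cost(p):
    u=pts(p,S).astype(np.float32);v=cv2.remap(G,u[:,0],u[:,1],1)[:,0];return -np.minimum(v,120).mean()
best=min((minimize(cost,[.5277+dx,-.0267+dy,np.radians(a)],method="Nelder-Mead",options=dict(initial_simplex=np.array([.5277+dx,-.0267+dy,np.radians(a)])+np.array([[0,0,0],[.003,0,0],[0,.003,0],[0,0,.015]]))) for dx in(-.004,0,.004) for dy in(-.006,0,.006) for a in(-8,-6.5,-5)),key=lambda r:r.fun)
p=best.x;print("seat",p[:2].round(4),np.degrees(p[2]).round(2),best.fun)
v=img.copy()
E_=[(x,s*y,z) for x in(-.032,.032) for s in (-1,1) for y in np.linspace(0,.055,30) for z in(.045,)]
for u in np.vstack([pts(p,S),pts(p,np.array(E_))]):
    a,b=u.round().astype(int)
    if 0<=a<640 and 0<=b<400:v[b,a]=(255,0,0)
o=cv2.resize(v[0:240,240:450],None,fx=2.4,fy=2.4,interpolation=0)
D=np.load("pics/w2.npz");w=D["img"];save("fit",np.hstack([o,cv2.resize(w[:,100:540],None,fx=.65,fy=.65,interpolation=3)[:o.shape[0]] if 0 else np.vstack([cv2.resize(w[80:300,150:470],(290,200)),np.zeros((o.shape[0]-200,290,3),np.uint8)])]))
hsv=cv2.cvtColor(w,cv2.COLOR_RGB2HSV);m=cv2.inRange(hsv,(98,90,20),(122,255,255));m[225:]=0
m=cv2.morphologyEx(m,cv2.MORPH_CLOSE,np.ones((9,9)))
c=max(cv2.findContours(m,0,2)[0],key=cv2.contourArea);P=np.array([ray(q[0],D["K"],D["W"],.010)[:2] for q in c],np.float32)
r=cv2.minAreaRect(P*1000);print("carrier",r,cv2.boundingRect(c))
E
python3 fit.py
```

```text
4.1167 [ 0.5677 -0.3637  0.3189] [[-0.4514, 0.8923, -0.0007], [0.8923, 0.4514, 0.0013], [0.0015, -0.0, -1.0]] [ 0.1   0.45  0.61  1.43 -0.26  1.34  1.19]
[[0.892, 0.438, 0.109, 0.536], [0.452, -0.866, -0.216, -0.306], [-0.0, 0.242, -0.97, 0.482], [0.0, 0.0, 0.0, 1.0]]
carrier [244.2 227.8] 0.95 [ 0.5115 -0.4939 -0.    ]
carrier [320.4 109.7] 0.8 [ 0.5362 -0.2876  0.    ]
seat [ 0.5289 -0.0256] -2.96 -70.2288818359375
carrier ((534.116943359375, -292.75030517578125), (63.1156120300293, 108.42977905273438), 27.180025100708008) (294, 70, 48, 83)
```

View pics/fit.png

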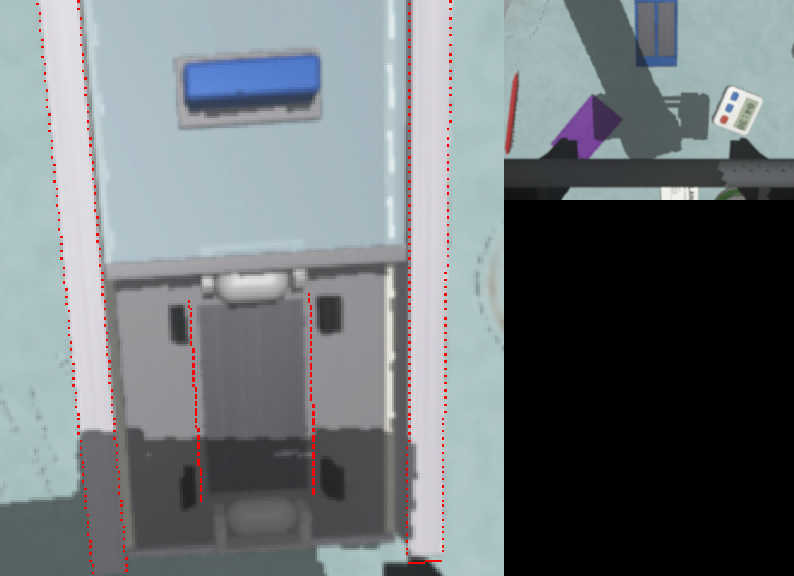

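The rail overlay fits well, with the seat at about (0.530, -0.026) and yaw -3°. The w2 inset shows the carrier clear of the gripper, and the timer to the right stays clear. The carrier is at (0.534, -0.293), its width axis at 27°, and it measures 63x108 mm, close to the given size. Grasping now.

Emit:
jog_arm(
  targets=[
    {"slide": [40, 1, 120], "dr": [0, 0, -0.4], "claw": 87},
    {"slide": [78, 2, 240], "dr": [0, 0, -0.4], "claw": 87},
    {"slide": [78, 2, 240], "dr": [0, 0, -0.4], "claw": 87},
    {"slide": [78, 2, 240], "dr": [0, 0, -0.4], "claw": 87},
    {"slide": [78, 2, 240], "dr": [0, 0, -0.4], "claw": 87},
    {"slide": [78, 2, 240], "dr": [0, 0, -0.4], "claw": 87},
    {"slide": [78, 2, 240], "dr": [0, 0, -0.4], "claw": 87},
    {"slide": [78, 2, 270], "dr": [0, 0, -0.4], "claw": 87},
    {"slide": [78, 2, 295], "dr": [0, 0, -0.4], "claw": 87},
    {"slide": [78, 2, 308], "dr": [0, 0, -0.4], "claw": 87},
    {"slide": [78, 2, 316], "dr": [0, 0, -0.4], "claw": 87},
    {"slide": [78, 2, 316], "dr": [0, 0, -0.4], "claw": 87},
    {"slide": [78, 2, 316], "dr": [0, 0, -0.4], "claw": 87},
  ],
)

```text
time_s: 5.5
eef_pos: [0.5351, -0.2948, 0.0048]
orientation: [[-0.457, 0.889, 0.002], [0.889, 0.457, -0.001], [-0.002, 0.001, -1.0]]
contact_force: [0.5, -0.2, -0.3]
finger_gap: 0.998
grip_force: 0.0
```

Emit:
jog_arm(
  targets=[
    {"slide": [0, 0, 0], "dr": [0, 0, 0], "claw": 50},
    {"slide": [0, 0, 0], "dr": [0, 0, 0], "claw": 50},
    {"slide": [0, 0, 0], "dr": [0, 0, 0], "claw": 50},
    {"slide": [0, 0, 0], "dr": [0, 0, 0], "claw": 50},
    {"slide": [0, 0, 0], "dr": [0, 0, 0], "claw": 50},
    {"slide": [0, 0, 0], "dr": [0, 0, 0], "claw": 50},
    {"slide": [0, 0, 0], "dr": [0, 0, 0], "claw": 50},
    {"slide": [0, 0, 0], "dr": [0, 0, 0], "claw": 50},
  ],
  squeeze=35,
)

```text
time_s: 6.17
eef_pos: [0.5349, -0.294, 0.0041]
orientation: [[-0.457, 0.889, 0.001], [0.889, 0.457, -0.0], [-0.001, 0.001, -1.0]]
contact_force: [0.8, 1.2, 5.9]
finger_gap: 0.726
grip_force: 35.0
```

Emit:
jog_arm(
  targets=[
    {"slide": [0, 0, -20], "dr": [0, 0, 0], "claw": 50},
    {"slide": [0, 0, -50], "dr": [0, 0, 0], "claw": 50},
    {"slide": [0, 0, -90], "dr": [0, 0, 0], "claw": 50},
    {"slide": [0, 0, -126], "dr": [0, 0, 0], "claw": 50},
    {"slide": [30, 15, -150], "dr": [0, 0, 4], "claw": 50},
    {"slide": [60, 30, -150], "dr": [0, 0, 9], "claw": 50},
    {"slide": [95, 47, -150], "dr": [0, 0, 14], "claw": 50},
    {"slide": [130, 64, -150], "dr": [0, 0, 19], "claw": 50},
    {"slide": [165, 81, -150], "dr": [0, 0, 24], "claw": 50},
    {"slide": [200, 98, -150], "dr": [0, 0, 29], "claw": 50},
    {"slide": [225, 110, -150], "dr": [0, 0, 30.2], "claw": 50},
    {"slide": [239, 117, -150], "dr": [0, 0, 30.2], "claw": 50},
    {"slide": [239, 117, -150], "dr": [0, 0, 30.2], "claw": 50},
    {"slide": [239, 117, -150], "dr": [0, 0, 30.2], "claw": 50},
    {"slide": [239, 117, -150], "dr": [0, 0, 30.2], "claw": 50},
  ],
)

```text
time_s: 7.42
eef_pos: [0.5285, -0.0294, 0.1533]
orientation: [[0.054, 0.999, -0.001], [0.999, -0.054, -0.001], [-0.001, -0.001, -1.0]]
contact_force: [-0.2, -0.4, -1.5]
finger_gap: 0.727
grip_force: 35.0
```

```bash
python3 look.py w3
python3 - <<'E'
from h import *
D=np.load("pics/w3.npz");save("w3c",cv2.resize(D["img"][:300,170:500],None,fx=2,fy=2,interpolation=2))
E
```

```text
7.4167 [ 0.5285 -0.0294  0.1533] [[0.0536, 0.9986, -0.0006], [0.9986, -0.0536, -0.001], [-0.001, -0.0005, -1.0]] [-0.58  0.36  0.7   1.98 -0.29  0.9   0.22]
[[0.999, -0.052, -0.013, 0.53], [-0.053, -0.968, -0.244, 0.036], [-0.001, 0.244, -0.97, 0.316], [0.0, 0.0, 0.0, 1.0]]
carrier [314.6 243. ] 0.84 [ 0.5238 -0.0835  0.    ]
catch_a [318.7 120.5] 0.91 [0.5333 0.0361 0.0615]
catch_a [315.6 246.2] 0.37 [ 0.5258 -0.063   0.0615]
warmer [318.8  96.6] 0.58 [0.5351 0.0571 0.    ]
```

View pics/w3c.png

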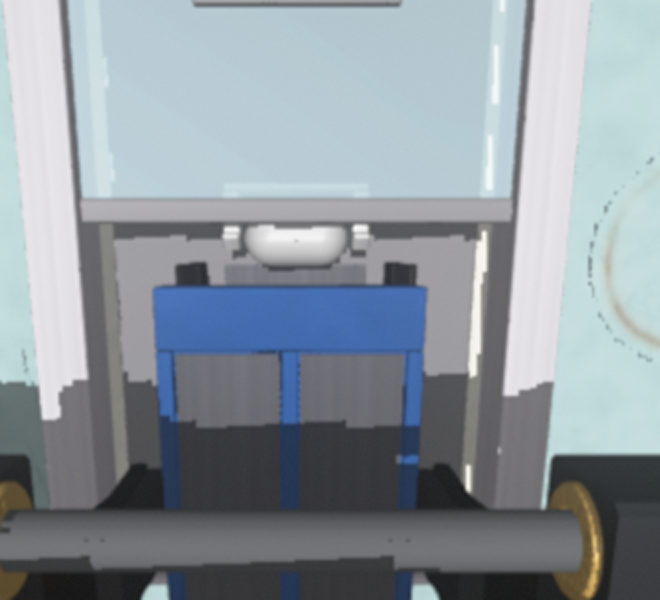

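The carrier is held level. Its front edge runs from crop (155,287) to (426,287), parallel to the roller at (296,240), with the guides at (192,270) and (400,270). Next I'll compute its lateral and length offsets relative to the seat.

```bash
sed -e 's/w1.npz/w3.npz/' -e 's/np.linspace(-.08,.2,80)/np.linspace(0,.14,80)/' -e '/^for s in(-1,1)/d' -e '/^v=img/,$d' fit.py > fit3.py
cat >> fit3.py <<'E'
z=.158
f=lambda a,b,z:ray((a/2+170,b/2),K,W,z).round(4)
L,R=f(155,287,z),f(426,287,z);print("front edge",L,R,np.linalg.norm(R-L),np.degrees(np.arctan2(*(R-L)[1::-1])))
print("mid",(L+R)/2,"roller",f(296,240,.0715),"guides inner",f(207,264,.074),f(386,264,.074),"outer",f(177,264,.074),f(415,264,.074))
E
python3 fit3.py
```

```text
seat [ 0.5288 -0.0316] -3.05 -76.00699615478516
front edge [0.4984 0.0275 0.158 ] [0.5618 0.0241 0.158 ] 0.06349110173874756 -3.0697038227263462
mid [0.5301 0.0258 0.158 ] roller [0.5327 0.0365 0.0715] guides inner [0.5006 0.0299 0.074 ] [0.5642 0.0265 0.074 ] outer [0.4899 0.0305 0.074 ] [0.5746 0.026  0.074 ]
```

Emit:
jog_arm(
  targets=[
    {"slide": [3.6, 1.8, 20], "dr": [0, 0, 0], "claw": 50},
    {"slide": [3.6, 1.8, 45], "dr": [0, 0, 0], "claw": 50},
    {"slide": [3.6, 1.8, 62], "dr": [0, 0, 0], "claw": 50},
    {"slide": [3.6, 1.8, 67], "dr": [0, 0, 0], "claw": 50},
    {"slide": [3.6, 1.8, 67], "dr": [0, 0, 0], "claw": 50},
    {"slide": [3.6, 1.8, 67], "dr": [0, 0, 0], "claw": 50},
  ],
)

```text
time_s: 8.22
eef_pos: [0.5314, -0.025, 0.087]
orientation: [[0.053, 0.999, 0.001], [0.999, -0.053, -0.0], [-0.0, 0.001, -1.0]]
contact_force: [0.2, 0.2, 0.3]
finger_gap: 0.727
grip_force: 35.0
```

```bash
python3 look.py w4
python3 - <<'E'
from h import *
D=np.load("pics/w4.npz");save("w4c",cv2.resize(D["img"][:300,170:500],None,fx=2,fy=2,interpolation=2))
E
```

```text
8.2167 [ 0.5314 -0.025   0.087 ] [[0.0529, 0.9986, 0.0007], [0.9986, -0.0529, -0.0002], [-0.0002, 0.0007, -1.0]] [-0.52  0.46  0.63  2.03 -0.39  0.77  0.29]
[[0.999, -0.051, -0.012, 0.533], [-0.053, -0.969, -0.243, 0.04], [0.001, 0.243, -0.97, 0.25], [0.0, 0.0, 0.0, 1.0]]
carrier [314.8 244.8] 0.87 [ 0.5283 -0.0555  0.    ]
catch_a [313.4 126.7] 0.66 [0.5324 0.0374 0.0615]
warmer [312.3  98. ] 0.67 [0.5324 0.0565 0.    ]
```

View pics/w4c.png

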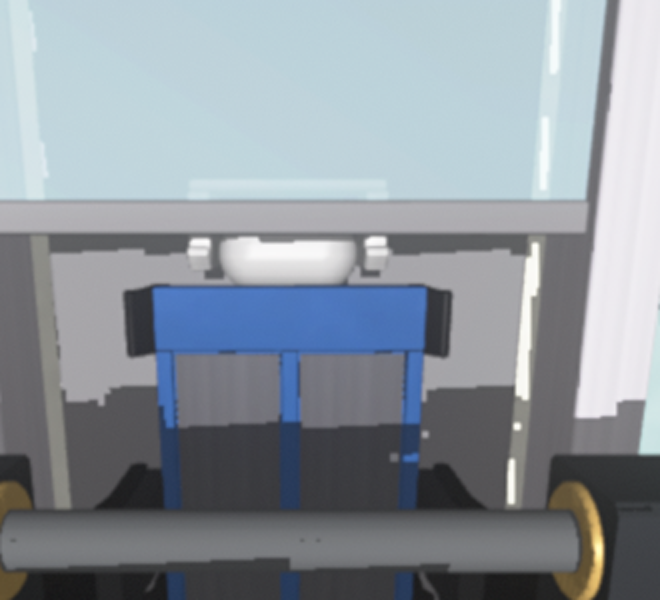

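The carrier sits between the guides at crop x 125–155 and 425–450, and the roller is centred at 288. The carrier centre is at 290, about 1 mm too far +x, so I'll correct that and press down.

Emit:
jog_arm(
  targets=[
    {"slide": [0.5, -0.9, 4], "dr": [0, 0, 0], "claw": 50},
    {"slide": [0.5, -0.9, 9], "dr": [0, 0, 0], "claw": 50},
    {"slide": [0.5, -0.9, 13], "dr": [0, 0, 0], "claw": 50},
    {"slide": [0.5, -0.9, 16], "dr": [0, 0, 0], "claw": 50},
    {"slide": [0.5, -0.9, 19], "dr": [0, 0, 0], "claw": 50},
    {"slide": [0.5, -0.9, 22], "dr": [0, 0, 0], "claw": 50},
    {"slide": [0.5, -0.9, 24], "dr": [0, 0, 0], "claw": 50},
  ],
  squeeze=50,
)

```text
time_s: 9.1
eef_pos: [0.5304, -0.0243, 0.0623]
orientation: [[0.052, 0.999, 0.001], [0.999, -0.052, -0.0], [-0.0, 0.001, -1.0]]
contact_force: [-0.1, 0.0, 1.1]
finger_gap: 0.722
grip_force: 50.0
```

Emit:
jog_arm(
  targets=[
    {"slide": [0, 0, 3], "dr": [0, 0, 0], "claw": 50},
    {"slide": [0, 0, 6], "dr": [0, 0, 0], "claw": 50},
    {"slide": [0, 0, 9], "dr": [0, 0, 0], "claw": 50},
    {"slide": [0, 0, 11], "dr": [0, 0, 0], "claw": 50},
    {"slide": [0, 0, 13], "dr": [0, 0, 0], "claw": 50},
    {"slide": [0, 0, 14], "dr": [0, 0, 0], "claw": 50},
    {"slide": [0, 0, 15], "dr": [0, 0, 0], "claw": 50},
    {"slide": [0, 0, 15], "dr": [0, 0, 0], "claw": 50},
  ],
)

```text
time_s: 9.77
eef_pos: [0.5292, -0.0239, 0.0491]
orientation: [[0.052, 0.999, -0.002], [0.999, -0.052, 0.002], [0.002, -0.002, -1.0]]
contact_force: [-7.9, 0.4, 18.8]
finger_gap: 0.723
grip_force: 50.0
```

```bash
python3 look.py w5
python3 - <<'E'
from h import *
D=np.load("pics/w5.npz");a=cv2.resize(D["img"][:300,170:500],None,fx=1.5,fy=1.5,interpolation=2)
s,K,W=cam("scene");b=cv2.resize(s[165:255,230:345],None,fx=2.6,fy=2.6,interpolation=2)
b=np.vstack([b,np.zeros((a.shape[0]-b.shape[0],b.shape[1],3),np.uint8)]);save("w5c",np.hstack([a,b]))
E
```

```text
9.7667 [ 0.5292 -0.0239  0.0491] [[0.0523, 0.9986, -0.0018], [0.9986, -0.0523, 0.0022], [0.0021, -0.0019, -1.0]] [-0.48  0.52  0.59  2.06 -0.45  0.69  0.34]
[[0.999, -0.05, -0.014, 0.531], [-0.052, -0.969, -0.24, 0.041], [-0.002, 0.241, -0.971, 0.212], [0.0, 0.0, 0.0, 1.0]]
carrier [314.3 244. ] 0.82 [ 0.5265 -0.0391  0.    ]
catch_a [316.1 133.7] 0.75 [0.5314 0.0359 0.0615]
warmer [318.  99.] 0.6 [0.5336 0.0544 0.    ]
```

View pics/w5c.png

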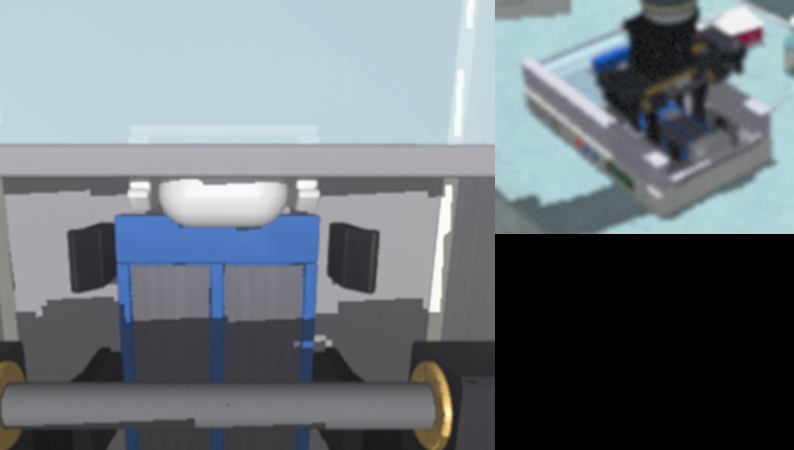

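The roller at (222,205) now overlaps the carrier's top edge, and the push stalled at platform height with 19 N, so the carrier is down. I'll release it, then press both end lands with closed fingers to be sure.

Emit:
jog_arm(
  targets=[
    {"slide": [0, 0, -1], "dr": [0, 0, 0], "claw": 82},
    {"slide": [0, 0, -1], "dr": [0, 0, 0], "claw": 82},
    {"slide": [0, 0, -1], "dr": [0, 0, 0], "claw": 82},
    {"slide": [0, 0, -1], "dr": [0, 0, 0], "claw": 82},
    {"slide": [0, 0, -10], "dr": [0, 0, 0], "claw": 82},
    {"slide": [0, 0, -30], "dr": [0, 0, 0], "claw": 82},
    {"slide": [0, 0, -60], "dr": [0, 0, 0], "claw": 0},
    {"slide": [-30, 0, -60], "dr": [0, 0, 0], "claw": 0},
    {"slide": [-46, 0, -55], "dr": [0, 0, 0], "claw": 0},
    {"slide": [-46, 0, -40], "dr": [0, 0, 0], "claw": 0},
    {"slide": [-46, 0, -30], "dr": [0, 0, 0], "claw": 0},
    {"slide": [-46, 0, -22], "dr": [0, 0, 0], "claw": 0},
    {"slide": [-46, 0, -18], "dr": [0, 0, 0], "claw": 0},
    {"slide": [-46, 0, -18], "dr": [0, 0, 0], "claw": 0},
  ],
)

```text
time_s: 11.28
eef_pos: [0.5269, -0.069, 0.0644]
orientation: [[0.051, 0.999, -0.002], [0.999, -0.051, 0.0], [0.0, -0.002, -1.0]]
contact_force: [0.5, 0.4, -0.4]
finger_gap: 0.421
grip_force: 0.0
```

Emit:
jog_arm(
  targets=[
    {"slide": [4, 0, -8], "dr": [0, 0, 0], "claw": 0},
    {"slide": [4, 0, -8], "dr": [0, 0, 0], "claw": 0},
    {"slide": [4, 0, -8], "dr": [0, 0, 0], "claw": 0},
    {"slide": [4, 0, -8], "dr": [0, 0, 0], "claw": 0},
    {"slide": [4, 0, 0], "dr": [0, 0, 0], "claw": 0},
    {"slide": [4, 0, 5], "dr": [0, 0, 0], "claw": 0},
    {"slide": [4, 0, 8], "dr": [0, 0, 0], "claw": 0},
    {"slide": [4, 0, 10], "dr": [0, 0, 0], "claw": 0},
    {"slide": [4, 0, 12], "dr": [0, 0, 0], "claw": 0},
    {"slide": [4, 0, 12], "dr": [0, 0, 0], "claw": 0},
  ],
)

```text
time_s: 12.12
eef_pos: [0.5273, -0.0648, 0.0553]
orientation: [[0.052, 0.999, -0.002], [0.999, -0.052, 0.004], [0.004, -0.002, -1.0]]
contact_force: [-6.6, 5.1, 24.5]
finger_gap: 0.007
grip_force: 13.3
```

The -y end is fully down: its top is at 0.0553 against 0.055 expected. Now the +y end.

Emit:
jog_arm(
  targets=[
    {"slide": [0, 0, -12], "dr": [0, 0, 0], "claw": 0},
    {"slide": [20, 0, -25], "dr": [0, 0, 0], "claw": 0},
    {"slide": [55, 0, -25], "dr": [0, 0, 0], "claw": 0},
    {"slide": [81, 0, -25], "dr": [0, 0, 0], "claw": 0},
    {"slide": [81, 0, -20], "dr": [0, 0, 0], "claw": 0},
    {"slide": [81, 0, -12], "dr": [0, 0, 0], "claw": 0},
    {"slide": [81, 0, -7], "dr": [0, 0, 0], "claw": 0},
    {"slide": [81, 0, -4], "dr": [0, 0, 0], "claw": 0},
    {"slide": [81, 0, -2], "dr": [0, 0, 0], "claw": 0},
    {"slide": [81, 0, 0], "dr": [0, 0, 0], "claw": 0},
    {"slide": [81, 0, 0], "dr": [0, 0, 0], "claw": 0},
  ],
)

```text
time_s: 13.03
eef_pos: [0.5314, 0.0132, 0.0553]
orientation: [[0.055, 0.998, -0.002], [0.998, -0.055, 0.001], [0.001, -0.002, -1.0]]
contact_force: [-7.5, -0.0, 19.6]
finger_gap: 0.005
grip_force: 10.1
```

Both ends sit at 0.0553, so the carrier is level and fully down. Now I'll go behind the cover handle.

Emit:
jog_arm(
  targets=[
    {"slide": [0, 0, -20], "dr": [0, 0, 0], "claw": 0},
    {"slide": [0, 0, -60], "dr": [0, 0, 0], "claw": 0},
    {"slide": [0, 0, -90], "dr": [0, 0, 0], "claw": 0},
    {"slide": [35, 0, -90], "dr": [0, 0, 0], "claw": 0},
    {"slide": [70, 0, -90], "dr": [0, 0, 0], "claw": 0},
    {"slide": [110, 0, -90], "dr": [0, 0, 0], "claw": 0},
    {"slide": [147, 0, -90], "dr": [0, 0, 0], "claw": 0},
    {"slide": [147, 0, -80], "dr": [0, 0, 0], "claw": 0},
    {"slide": [147, 0, -60], "dr": [0, 0, 0], "claw": 0},
    {"slide": [147, 0, -45], "dr": [0, 0, 0], "claw": 0},
    {"slide": [147, 0, -38], "dr": [0, 0, 0], "claw": 0},
    {"slide": [147, 0, -37], "dr": [0, 0, 0], "claw": 0},
    {"slide": [147, 0, -37], "dr": [0, 0, 0], "claw": 0},
  ],
)

```text
time_s: 14.12
eef_pos: [0.5399, 0.1608, 0.0904]
orientation: [[0.054, 0.999, -0.0], [0.999, -0.054, -0.001], [-0.001, -0.0, -1.0]]
contact_force: [-0.2, -0.1, 1.0]
finger_gap: 0.002
grip_force: 0.0
```

Emit:
jog_arm(
  targets=[
    {"slide": [-8, 0, 0], "dr": [0, 0, 0], "claw": 0},
    {"slide": [-16, 0, 0], "dr": [0, 0, 0], "claw": 0},
    {"slide": [-24, 0, 0], "dr": [0, 0, 0], "claw": 0},
    {"slide": [-32, 0, 0], "dr": [0, 0, 0], "claw": 0},
    {"slide": [-42, 0, 0], "dr": [0, 0, 0], "claw": 0},
    {"slide": [-52, 0, 0], "dr": [0, 0, 0], "claw": 0},
    {"slide": [-62, 0, 0], "dr": [0, 0, 0], "claw": 0},
    {"slide": [-72, 0, 0], "dr": [0, 0, 0], "claw": 0},
    {"slide": [-82, 0, 0], "dr": [0, 0, 0], "claw": 0},
    {"slide": [-92, 0, 0], "dr": [0, 0, 0], "claw": 0},
    {"slide": [-102, 0, 0], "dr": [0, 0, 0], "claw": 0},
    {"slide": [-112, 0, 0], "dr": [0, 0, 0], "claw": 0},
    {"slide": [-122, 0, 0], "dr": [0, 0, 0], "claw": 0},
    {"slide": [-132, 0, 0], "dr": [0, 0, 0], "claw": 0},
    {"slide": [-142, 0, 0], "dr": [0, 0, 0], "claw": 0},
    {"slide": [-150, 0, 0], "dr": [0, 0, 0], "claw": 0},
    {"slide": [-155, 0, 0], "dr": [0, 0, 0], "claw": 0},
    {"slide": [-155, 0, 0], "dr": [0, 0, 0], "claw": 0},
  ],
)

```text
time_s: 15.62
eef_pos: [0.5309, 0.0051, 0.0904]
orientation: [[0.054, 0.999, -0.001], [0.999, -0.054, -0.001], [-0.001, -0.001, -1.0]]
contact_force: [-0.3, 0.6, -0.2]
finger_gap: 0.003
grip_force: 0.0
```

Emit:
jog_arm(
  targets=[
    {"slide": [-4, 0, 0], "dr": [0, 0, 0], "claw": 0},
    {"slide": [-8, 0, 0], "dr": [0, 0, 0], "claw": 0},
    {"slide": [-11, 0, 0], "dr": [0, 0, 0], "claw": 0},
    {"slide": [-13, 0, 0], "dr": [0, 0, 0], "claw": 0},
    {"slide": [-15, 0, 0], "dr": [0, 0, 0], "claw": 0},
    {"slide": [-15, 0, 0], "dr": [0, 0, 0], "claw": 0},
  ],
)

```text
time_s: 16.12
eef_pos: [0.5302, -0.0048, 0.0902]
orientation: [[0.05, 0.999, -0.002], [0.999, -0.05, 0.004], [0.004, -0.002, -1.0]]
contact_force: [-1.4, 7.7, -0.3]
finger_gap: 0.005
grip_force: 3.7
```

Emit:
jog_arm(
  targets=[
    {"slide": [-3, 0, 0], "dr": [0, 0, 0], "claw": 0},
    {"slide": [-6, 0, 0], "dr": [0, 0, 0], "claw": 0},
    {"slide": [-6, 0, 0], "dr": [0, 0, 0], "claw": 0},
  ],
)

```text
time_s: 16.37
eef_pos: [0.5302, -0.0049, 0.0902]
orientation: [[0.047, 0.999, -0.003], [0.999, -0.047, 0.012], [0.012, -0.004, -1.0]]
contact_force: [-0.2, 19.1, 2.8]
finger_gap: 0.004
grip_force: 9.2
```

Emit:
jog_arm(
  targets=[
    {"slide": [6, 0, 0], "dr": [0, 0, 0], "claw": 0},
    {"slide": [16, 0, 0], "dr": [0, 0, 0], "claw": 0},
    {"slide": [16, 0, -30], "dr": [0, 0, 0], "claw": 0},
    {"slide": [16, 0, -70], "dr": [0, 0, 0], "claw": 0},
    {"slide": [16, 0, -110], "dr": [0, 0, 0], "claw": 0},
    {"slide": [0, 0, -150], "dr": [0, 0, 0], "claw": 0},
    {"slide": [-15, 0, -180], "dr": [0, 0, 0], "claw": 0},
    {"slide": [-15, 0, -200], "dr": [0, 0, 0], "claw": 0},
    {"slide": [-15, 0, -200], "dr": [0, 0, 0], "claw": 0},
  ],
)

```text
time_s: 17.12
eef_pos: [0.5323, -0.0314, 0.2954]
orientation: [[0.055, 0.998, 0.01], [0.998, -0.055, 0.001], [0.001, 0.01, -1.0]]
contact_force: [1.0, -0.1, -0.5]
finger_gap: 0.007
grip_force: 0.0
```

```bash
python3 look.py w6
python3 - <<'E'
from h import *
D=np.load("pics/w6.npz");a=cv2.resize(D["img"][:300,170:500],None,fx=1.5,fy=1.5,interpolation=2)
s,K,W=cam("scene");b=cv2.resize(s[150:280,180:430],None,fx=1.2,fy=1.2,interpolation=2)
b=np.vstack([b,np.zeros((a.shape[0]-b.shape[0],b.shape[1],3),np.uint8)]);save("w6c",np.hstack([a,b]))
E
```

```text
17.1167 [ 0.5323 -0.0314  0.2954] [[0.0554, 0.9984, 0.0096], [0.9985, -0.0555, 0.0005], [0.001, 0.0095, -1.0]] [-0.68  0.2   0.78  1.81 -0.15  1.18  0.09]
[[0.998, -0.056, -0.004, 0.533], [-0.055, -0.969, -0.242, 0.034], [0.01, 0.242, -0.97, 0.458], [0.0, 0.0, 0.0, 1.0]]
cover_grip [309.2 177.4] 0.59 [ 0.527  -0.0245  0.103 ]
catch_a [316.  221.4] 0.61 [ 0.5315 -0.0872  0.0615]
catch_a [311.4 120. ] 0.58 [0.5328 0.0355 0.0615]
warmer [312.2 105.8] 0.84 [0.5349 0.0538 0.    ]
```

View pics/w6c.png

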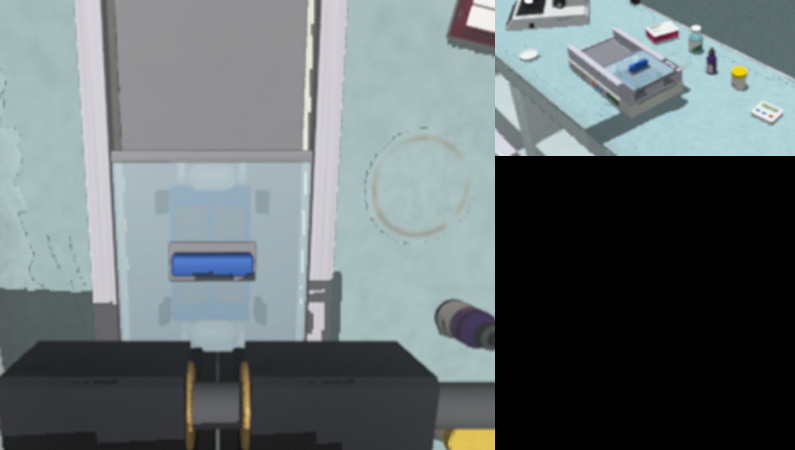

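The cover is fully shut: its handle at (213,265) lies over the seat centre at y -0.0245, and it held against the stop at 19 N. The carrier sits level under both rollers, the bystanders are undisturbed and the arm is clear.

```bash
python3 -c "
from cell import arm
print(arm.finish_job())"
```

```text
the job is handed in; nothing more can be done
None
```

The blue carrier is pressed fully down and level in the warmer's seat, the cover is shut over it against its stop, the timer, pot, bottle and petri dish were left alone, and the job was handed in at about 17 s.

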